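# Load and lock the instrument-case carrier beside the viscometers

## Robot

A 6-joint arm with a two-finger parallel gripper is mounted at the origin on the work surface. World frame = base frame: x ahead of the robot, y to its left, z up, the work surface at z = 0. Lengths are in mm, angles in rad, forces in N, time in s.
With the tool pointing down it reaches from about 350 to 800 mm from the base axis. Payload 7.3 kg.
Tool frame: the origin (TCP) lies midway between the tips of the shut fingers; the grasp point (between the pads) lies robot.pinch_z behind it (robot.pinch_z is the distance from the TCP to the grasp point, in mm); z points along the fingers, x is the direction in which the jaws open and shut, and the axes are right-handed (so a half turn about z gives the same grasp; the last joint's range is limited). The gripper opens to 85 mm and grips with 20 to 120 N. Pads are 22 mm wide; open, the fingers measure 114 mm over their backs; the gripper's body (76 mm by 85 mm) begins 54 mm behind the grasp point. The pads swing forward as they close: fully open they stand 13 mm farther back than shut.
Start: joints at [0.958, 0.342, 1.524, -0, 1.275, -0.146], TCP at [236.255, 468.858, 231.322] pointing down, gripper open.
Joint ranges: [-2.53, 2.53], [-0.77, 2.02], [0.04, 2.7], [-1, 4.14], [0.28, 2.66], [-3.11, 3.11]. Speed limits (rad/s): [2.57, 2.57, 3.14, 3.14, 3.14, 3.14].

## Interface

Orientations are given as a rotation vector (axis times angle).
In Python, from cell import monitor, get_image, job, robot gives the robot as it stands.
- The arm moves only by the tool servo_tool, never from a script. Its argument "series" is a list of rows, each a list of 5 numbers: the gripper command: -1 is shut, 1 is fully open, values between are in proportion, then the shift along the tool's x, y, z in mm, then the turn about the tool's z in rad. A call has 1 to 12 rows; each row is the pose to reach, as a shift and turn from the pose commanded when the call began, along the tool's axes at that moment; what a row does not reach only later rows make up. A row lasts 1/8 s, in which the tool goes at most 62.5 mm and 10.7 degrees, less where a joint would pass 70% of its speed; a pose out of reach is approached as far as the arm can. A call with a gripper value outside its range is refused whole. The fingers move at their own pace and stop on an object; "newtons" is the grip in N (left out, the last holds). Time passes only in rows, so rows that repeat a pose let the fingers close. It gives the time, the measured TCP pose, the force and the opening at its end, in the units of the state.
- monitor.observe(): the state, without advancing time (a new reading comes with each control period).
- get_image(name): name is "side" or "top"; returns a dict with "image" (400x640x3 uint8, blue, green, red), "camera_matrix" (3x3 intrinsics, pixels), "D" ([k1, k2, p1, p2, k3] as OpenCV has them; the pictures are not rectified), "R" (3x3) and "t" (3): a world point X has camera coordinates R X + t. Camera axes: x right, y down, z forward; pixel columns grow to the right and rows downward; lengths in mm; the calibration is good to about 2 mm. A picture is of the moment at which its call begins. There is no depth.
- job.close_job(): hands the job in, once; it reports no verdict.
The state is a dict: "time": time; "joint_pos": joint angles; "joint_velocities": joint speeds; "effort": joint torques, N m; "ee_pos": TCP position; "orientation": TCP orientation; "contact_force": force on the tool from outside, world axes, zero at the start; "wrist_torque": the same for the moment, N m; "width": opening from 0.0 (shut) to 1.0 (fully open).
Only numpy, scipy, OpenCV 4.12 (cv2) and the standard library are available. Lean on these libraries where they do the work, as an engineer would, in place of code of your own. Each camera call takes 0.05 s, during which the arm holds its last target. There are 200 camera calls.

## Task

Clear the jar off the carrier's deck and stand it upright on the cork mat, then stack all the closed grey cases on the deck in one square column, inside the white outline and lengthwise with it, the long cases below and the short ones on top (a case that has rolled over may stay so). When the column stands, turn the carrier's locking knob clockwise until it has gone to its stop and its slip clutch clicks. Leave the other things on the bench where they are.

Things in the scene. Friction and masses are not known exactly. Their poses are not given: they have to be found in the camera images.
- deck (a point): centre of the top face of the carrier's loading deck (30 mm above the bench). The carrier is a fixed aluminium base plate, 160 mm along its x by 315 mm along its y, top 26 mm above the bench; it reaches 55 mm from this point towards its +y and 260 mm towards its -y. The deck is a black rubber pad 136 mm (x) by 76 mm (y), with a thin white outline of 122 x 62 mm that shows where the cases go, their length along the deck's x
- knob_grip (a point): grip point of the carrier's torque-limiting locking knob, on its vertical turning axis, 190 mm from the deck centre towards the deck's -y; 68 mm above the bench. Black knob: round foot 54 mm across (its top 46 mm above the bench), with a wing on top, 56 mm long along this point's x, 16 mm thick along its y, from 46 to 82 mm above the bench. It sits on a steel disc 76 mm across with a black index mark. It tightens clockwise seen from above
- spindle (a joint): turn of the steel disc under the knob, rad, growing clockwise seen from above. It is turned by the knob (0.06 N m) from somewhere in 0.2 to 1.4 to its end stop at 2.6; the knob and the disc turn together until then
- clutch (a joint): how far the knob has slipped on the disc, rad, 0 at the start, growing clockwise. Once the disc is at its stop, the clutch slips at 0.30 N m: the knob turns on while the disc stands still. That slip is the click; 0.2 rad or more of slip is a full click, and more does no harm
- mat_top (a point): centre of the top of the thin round cork mat, 120 mm across, 2 mm thick, fixed on the bench; its top is 2 mm above the bench
- jar_mid (a point): squat amber sample jar with a white screw cap, 60 mm across and 44 mm tall, about 0.25 kg; this point is at its centre, half-way up, 22 mm above its foot. It stands on the deck at the start
- long1_mid (a point): long closed instrument case, grey plastic, 120 mm (its x) by 60 mm (its y) by 36 mm high, about 0.3 kg; the point is its centre, 18 mm above its underside. May be absent
- long2_mid (a point): long closed instrument case, grey plastic, 120 mm (its x) by 60 mm (its y) by 36 mm high, about 0.3 kg; the point is its centre, 18 mm above its underside. May be absent
- long3_mid (a point): long closed instrument case, grey plastic, 120 mm (its x) by 60 mm (its y) by 36 mm high, about 0.3 kg; the point is its centre, 18 mm above its underside. May be absent
- short1_mid (a point): short closed instrument case, grey plastic, 84 mm (its x) by 60 mm (its y) by 30 mm high, about 0.2 kg; the point is its centre, 15 mm above its underside. May be absent
- short2_mid (a point): short closed instrument case, grey plastic, 84 mm (its x) by 60 mm (its y) by 30 mm high, about 0.2 kg; the point is its centre, 15 mm above its underside. May be absent
- short3_mid (a point): short closed instrument case, grey plastic, 84 mm (its x) by 60 mm (its y) by 30 mm high, about 0.2 kg; the point is its centre, 15 mm above its underside. May be absent
- beaker: glass beaker, 68 mm across, 85 mm tall; a bystander, not part of the job; origin at the middle of its underside
- bottle1: amber bottle, 44 mm across, 100 mm tall; a bystander, not part of the job; origin at the middle of its underside
- bottle2: white plastic bottle, 48 mm across, 120 mm tall; a bystander, not part of the job; origin at the middle of its underside
- weight: steel calibration weight, 48 mm across, 62 mm tall; a bystander, not part of the job; origin at the middle of its underside

How it is judged (in metres and radians):
On the way, in this order (a step that is already met when the one before it is completed fails the run):
1. all the cases lie flat, let go of, in one square column on the deck, long ones below the short ones, and the jar is off the carrier (horizontal distance between each of long1_mid, long2_mid, long3_mid, short1_mid, short2_mid, short3_mid and deck below 0.012 m and angle between the x axis of each of long1_mid, long2_mid, long3_mid, short1_mid, short2_mid, short3_mid and the x axis of deck, either way round below 0.14 rad and (angle between long1_mid's own z axis and vertical below 0.06 rad or angle between long1_mid's own z axis and vertical above 3.08 rad) and (angle between long2_mid's own z axis and vertical below 0.06 rad or angle between long2_mid's own z axis and vertical above 3.08 rad) and (angle between long3_mid's own z axis and vertical below 0.06 rad or angle between long3_mid's own z axis and vertical above 3.08 rad) and (angle between short1_mid's own z axis and vertical below 0.06 rad or angle between short1_mid's own z axis and vertical above 3.08 rad) and (angle between short2_mid's own z axis and vertical below 0.06 rad or angle between short2_mid's own z axis and vertical above 3.08 rad) and (angle between short3_mid's own z axis and vertical below 0.06 rad or angle between short3_mid's own z axis and vertical above 3.08 rad) and ((angle between long1_mid's own z axis and vertical below 1.5 rad and z of short1_mid in the frame of long1_mid above 0.02 m) or (angle between long1_mid's own z axis and vertical above 1.5 rad and z of short1_mid in the frame of long1_mid below -0.02 m)) and ((angle between long2_mid's own z axis and vertical below 1.5 rad and z of short1_mid in the frame of long2_mid above 0.02 m) or (angle between long2_mid's own z axis and vertical above 1.5 rad and z of short1_mid in the frame of long2_mid below -0.02 m)) and ((angle between long3_mid's own z axis and vertical below 1.5 rad and z of short1_mid in the frame of long3_mid above 0.02 m) or (angle between long3_mid's own z axis and vertical above 1.5 rad and z of short1_mid in the frame of long3_mid below -0.02 m)) and ((angle between long1_mid's own z axis and vertical below 1.5 rad and z of short2_mid in the frame of long1_mid above 0.02 m) or (angle between long1_mid's own z axis and vertical above 1.5 rad and z of short2_mid in the frame of long1_mid below -0.02 m)) and ((angle between long2_mid's own z axis and vertical below 1.5 rad and z of short2_mid in the frame of long2_mid above 0.02 m) or (angle between long2_mid's own z axis and vertical above 1.5 rad and z of short2_mid in the frame of long2_mid below -0.02 m)) and ((angle between long3_mid's own z axis and vertical below 1.5 rad and z of short2_mid in the frame of long3_mid above 0.02 m) or (angle between long3_mid's own z axis and vertical above 1.5 rad and z of short2_mid in the frame of long3_mid below -0.02 m)) and ((angle between long1_mid's own z axis and vertical below 1.5 rad and z of short3_mid in the frame of long1_mid above 0.02 m) or (angle between long1_mid's own z axis and vertical above 1.5 rad and z of short3_mid in the frame of long1_mid below -0.02 m)) and ((angle between long2_mid's own z axis and vertical below 1.5 rad and z of short3_mid in the frame of long2_mid above 0.02 m) or (angle between long2_mid's own z axis and vertical above 1.5 rad and z of short3_mid in the frame of long2_mid below -0.02 m)) and ((angle between long3_mid's own z axis and vertical below 1.5 rad and z of short3_mid in the frame of long3_mid above 0.02 m) or (angle between long3_mid's own z axis and vertical above 1.5 rad and z of short3_mid in the frame of long3_mid below -0.02 m)) and horizontal distance between jar_mid and deck above 0.06 m and contact force between the fingers and anything else below 0.1 N), for 0.3 s.
2. then the locking knob is at its stop and its clutch has slipped by at least 0.2 rad (value of joint spindle above 2.53 rad and value of joint clutch above 0.2 rad), for 0.1 s.
At the end, for the whole second after the job is handed in: Column: every case flat (either way up), centre within 12 mm of the deck centre, length within 8 degrees of the deck's, shorts above longs. Disc within 0.07 rad of its stop, clutch slipped at least 0.2 rad. Jar upright within 30 mm of the mat centre (all of step 2 and horizontal distance between each of long1_mid, long2_mid, long3_mid, short1_mid, short2_mid, short3_mid and deck below 0.012 m and angle between the x axis of each of long1_mid, long2_mid, long3_mid, short1_mid, short2_mid, short3_mid and the x axis of deck, either way round below 0.14 rad and (angle between long1_mid's own z axis and vertical below 0.06 rad or angle between long1_mid's own z axis and vertical above 3.08 rad) and (angle between long2_mid's own z axis and vertical below 0.06 rad or angle between long2_mid's own z axis and vertical above 3.08 rad) and (angle between long3_mid's own z axis and vertical below 0.06 rad or angle between long3_mid's own z axis and vertical above 3.08 rad) and (angle between short1_mid's own z axis and vertical below 0.06 rad or angle between short1_mid's own z axis and vertical above 3.08 rad) and (angle between short2_mid's own z axis and vertical below 0.06 rad or angle between short2_mid's own z axis and vertical above 3.08 rad) and (angle between short3_mid's own z axis and vertical below 0.06 rad or angle between short3_mid's own z axis and vertical above 3.08 rad) and ((angle between long1_mid's own z axis and vertical below 1.5 rad and z of short1_mid in the frame of long1_mid above 0.02 m) or (angle between long1_mid's own z axis and vertical above 1.5 rad and z of short1_mid in the frame of long1_mid below -0.02 m)) and ((angle between long2_mid's own z axis and vertical below 1.5 rad and z of short1_mid in the frame of long2_mid above 0.02 m) or (angle between long2_mid's own z axis and vertical above 1.5 rad and z of short1_mid in the frame of long2_mid below -0.02 m)) and ((angle between long3_mid's own z axis and vertical below 1.5 rad and z of short1_mid in the frame of long3_mid above 0.02 m) or (angle between long3_mid's own z axis and vertical above 1.5 rad and z of short1_mid in the frame of long3_mid below -0.02 m)) and ((angle between long1_mid's own z axis and vertical below 1.5 rad and z of short2_mid in the frame of long1_mid above 0.02 m) or (angle between long1_mid's own z axis and vertical above 1.5 rad and z of short2_mid in the frame of long1_mid below -0.02 m)) and ((angle between long2_mid's own z axis and vertical below 1.5 rad and z of short2_mid in the frame of long2_mid above 0.02 m) or (angle between long2_mid's own z axis and vertical above 1.5 rad and z of short2_mid in the frame of long2_mid below -0.02 m)) and ((angle between long3_mid's own z axis and vertical below 1.5 rad and z of short2_mid in the frame of long3_mid above 0.02 m) or (angle between long3_mid's own z axis and vertical above 1.5 rad and z of short2_mid in the frame of long3_mid below -0.02 m)) and ((angle between long1_mid's own z axis and vertical below 1.5 rad and z of short3_mid in the frame of long1_mid above 0.02 m) or (angle between long1_mid's own z axis and vertical above 1.5 rad and z of short3_mid in the frame of long1_mid below -0.02 m)) and ((angle between long2_mid's own z axis and vertical below 1.5 rad and z of short3_mid in the frame of long2_mid above 0.02 m) or (angle between long2_mid's own z axis and vertical above 1.5 rad and z of short3_mid in the frame of long2_mid below -0.02 m)) and ((angle between long3_mid's own z axis and vertical below 1.5 rad and z of short3_mid in the frame of long3_mid above 0.02 m) or (angle between long3_mid's own z axis and vertical above 1.5 rad and z of short3_mid in the frame of long3_mid below -0.02 m)) and horizontal distance between jar_mid and mat_top below 0.03 m and angle between jar_mid's own z axis and vertical below 0.08 rad and height (world z) of jar_mid below 0.035 m); the robot touches nothing.
It fails at once if one of the bystanders (beaker, bottles, weight) is shifted by more than 40 mm (distance of any of beaker, bottle1, bottle2, weight from where it was at the start of the episode above 0.04 m).
Of long1, long2, long3 only 2 to 3 are there at a start; the rules pass over those that are not, and their reading is None.
Of short1, short2, short3 only 2 to 3 are there at a start; the rules pass over those that are not, and their reading is None.
At some moment in a run one of jar, long1, long2, long3 may be knocked a few centimetres aside while the robot is not near it.
Once in a run the grip may slacken for a moment while it holds something.
It also fails if it takes over 210 s, if anything falls off the work surface, if the arm or the gripper's body presses on something with over 40 N, if the wrist force passes 120 N, or if a joint passes its speed limit or range.

## Working session

There is one attempt and no reset: what is moved stays moved. The work goes in short steps, Python scripts to look and compute and a tool call to move; the robot and the scene stay as the last step left them, time stands still between calls to the robot, and variables do not carry over. Pictures are saved under pics/ and viewed, about 12 in all and at most 16, crops included, and the job is handed in when it is done.

Besides the shell and the picture viewer there is one more tool, called after "Call:" by a JSON object that holds its "name" and its "arguments", one argument or row to a line. servo_tool: Moves the arm, as the interface text tells. Its arguments: {"type":"object","properties":{"series":{"type":"array"},"newtons":{"type":"number"}},"required":["series"]}

```bash
ls; mkdir -p pics
cat > h.py <<'E'
import numpy as np, cv2
from cell import monitor, get_image, job, robot
def snap(name,fn=None):
    d=get_image(name); 
    if fn: cv2.imwrite('pics/'+fn,d['image'])
    return d
def ray(d,px,z):
    """pixel(s) -> world xy on plane z"""
    p=np.array(px,float).reshape(-1,1,2)
    u=cv2.undistortPoints(p,np.array(d['camera_matrix'],float),np.array(d['D'],float)).reshape(-1,2)
    R=np.array(d['R']);t=np.array(d['t']).ravel()
    c=-R.T@t; v=np.c_[u,np.ones(len(u))]@R
    s=(z-c[2])/v[:,2]
    return c+v*s[:,None]
def proj(d,X):
    return cv2.projectPoints(np.array(X,float).reshape(-1,1,3),cv2.Rodrigues(np.array(d['R'],float))[0],np.array(d['t'],float).ravel(),np.array(d['camera_matrix'],float),np.array(d['D'],float))[0].reshape(-1,2)
E
python3 - <<'E'
from h import *
s=monitor.observe(); print(s); print(robot.pinch_z)
for n in('top','side'):
    d=snap(n,n+'0.png'); R=np.array(d['R']); print(n,-R.T@np.array(d['t']).ravel(),R.round(2).tolist(),d['camera_matrix'])
E
```

```text
pics
{'time': 0.0, 'joint_pos': array([ 9.57956457e-01,  3.42744392e-01,  1.52501060e+00, -3.03133655e-06,
        1.27537419e+00, -1.45999793e-01]), 'joint_velocities': array([-0.00061524, -0.00123404,  0.00071222, -0.00068712, -0.0004391 ,
       -0.00149407]), 'effort': array([ 1.91080544e-03, -4.33649719e+01, -2.46023011e+01,  9.43642613e-05,
        7.57304253e-03, -6.99781054e-06]), 'ee_pos': array([236.03917186, 468.50956173, 230.61694201]), 'orientation': array([ 2.67451097e+00,  1.64704631e+00, -2.21514949e-03]), 'contact_force': array([ 0.59250623, -1.19090877, -0.71740676]), 'wrist_torque': array([ 0.00636351,  0.00649202, -0.00343599]), 'width': 1.002652975255536}
18.700000000000003
top [ 4.39115871e+02 -3.73189083e-01  1.45130698e+03] [[0.02, -1.0, 0.03], [-0.99, -0.02, -0.1], [0.1, -0.02, -0.99]] [[507.37440395   0.         315.49450686]
 [  0.         507.37440395 201.98916192]
 [  0.           0.           1.        ]]
side [  36.51857401 -613.46954979  727.10875263] [[0.75, -0.66, 0.01], [-0.4, -0.47, -0.79], [0.53, 0.59, -0.61]] [[446.3096762    0.         324.03406048]
 [  0.         446.3096762  197.40427937]
 [  0.           0.           1.        ]]
```

View pics/top0.png

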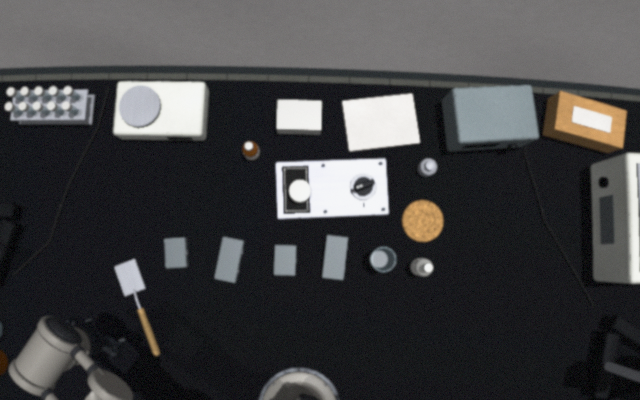

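View pics/side0.png

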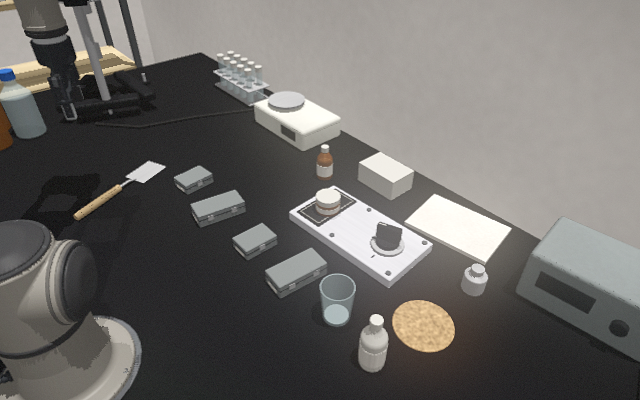

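The top view shows four grey cases: shorts at (176,253) and (285,260), longs at (229,260) and (335,258). The jar is on the deck at (299,190), the knob at (363,187), the mat at (423,221), and the beaker (382,259) and bottles stand close by. The side view agrees. Measuring now.

```bash
cat >> h.py <<'E'
def rects(d,mask,z,amin=150,amax=1e5,roi=None):
    """fit min-area rects of blobs, corners cast on plane z: centre, (L,W), long-axis angle"""
    out=[]
    m=mask.astype(np.uint8)*255
    if roi: k=np.zeros_like(m); x0,y0,x1,y1=roi; k[y0:y1,x0:x1]=1; m=m*k
    for c in cv2.findContours(m,cv2.RETR_EXTERNAL,cv2.CHAIN_APPROX_NONE)[0]:
        if not amin<cv2.contourArea(c)<amax: continue
        P=ray(d,c.reshape(-1,2),z)[:,:2].astype(np.float32)
        (cx,cy),(w,h),a=cv2.minAreaRect(P)
        if w<h: w,h,a=h,w,a+90
        out.append((np.array([cx,cy]).round(1),round(w,1),round(h,1),round((a+90)%180-90,1),cv2.minAreaRect(c)[0]))
    return out
def masks(d):
    im=cv2.GaussianBlur(d['image'],(3,3),0); hsv=cv2.cvtColor(im,cv2.COLOR_BGR2HSV)
    H,S,V=[hsv[...,i].astype(int) for i in range(3)]
    return dict(case=(V>60)&(V<180)&(S>20)&(S<110)&(H>80)&(H<125), white=(V>170)&(S<50), cork=(H<25)&(S>80)&(V>90),
      dark=V<50)
E
python3 - <<'E'
from h import *
d=snap('top'); m=masks(d)
print('bgr case',d['image'][260,229],d['image'][260,285],d['image'][190,380],d['image'][230,423])
for r in rects(d,m['case'],33,roi=(140,225,365,300)): print('case',r)
for r in rects(d,m['white'],26,amin=2000,roi=(250,150,400,225)): print('carrier',r)
for r in rects(d,m['cork'],2,amin=400,roi=(390,190,460,250)): print('mat',r)
for r in rects(d,m['white'],74,amin=200,roi=(287,176,311,205)): print('cap',r)
b=m['dark'].copy()
for r in rects(d,b,30,amin=300,roi=(278,163,320,217)): print('deck',r)
for r in rects(d,b,82,amin=50,roi=(345,170,380,202)): print('knob',r)
I=d['image'][155:225,265:395]; cv2.imwrite('pics/c1.png',cv2.resize(I,None,fx=6,fy=6,interpolation=cv2.INTER_CUBIC))
E
```

```text
bgr case [153 146 139] [158 154 146] [248 246 246] [ 97 154 200]
case (array([419.7,  48.2]), 88.8, 64.0, 1.4, (284.5, 260.0))
case (array([432.3, 355.4]), 87.9, 67.5, 5.0, (175.2801971435547, 252.44432067871094))
case (array([417.6, 203.1]), 124.9, 67.8, -9.8, (228.95497131347656, 259.301025390625))
case (array([431.1, -91.8]), 125.2, 65.0, -5.1, (334.82928466796875, 257.0365905761719))
carrier (array([626.2, -80. ]), 313.6, 160.2, -86.3, (331.5574645996094, 187.9376983642578))
mat (array([ 541.1, -347. ]), 121.7, 119.2, -89.0, (422.5, 220.5))
cap (array([611.7,  11. ]), 77.2, 57.4, 1.3, (299.5, 190.0))
```

View pics/c1.png

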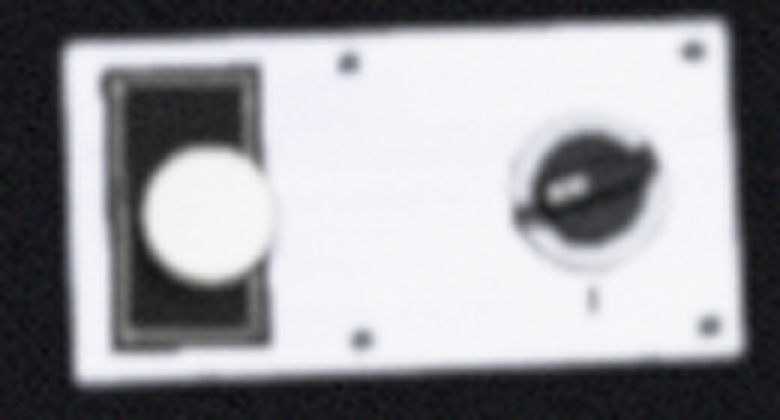

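The crop shows the pad corners at about (103,72), (258,65), (270,342) and (117,350), the cap at (207,215), and the wing running from (525,217) to (648,160). Next I turn these into world points.

```bash
cat >> h.py <<'E'
from scipy.spatial.transform import Rotation as Ro
def go(x,y,z,ang=None):
    """print tool-frame shift from the measured pose to world target; ang=tool x heading deg (mod 180)"""
    s=monitor.observe(); R=Ro.from_rotvec(s['orientation']).as_matrix()
    a=np.degrees(np.arctan2(R[1,0],R[0,0])); v=R.T@(np.array([x,y,z])-s['ee_pos'])
    t=0 if ang is None else np.radians((a-ang+90)%180-90)
    print('at',s['ee_pos'].round(1),'ang %.1f'%a,'t %.2f'%s['time'],'w %.2f'%s['width'],'j6 %.2f'%s['joint_pos'][5],'| shift',v.round(1),'turn %.3f'%t)
E
python3 - <<'E'
from h import *
d=snap('top'); f=lambda P,z: ray(d,[((a+.5)/6-.5+265,(b+.5)/6-.5+155) for a,b in P],z)[:,:2].round(1)
C=f([(103,72),(258,65),(270,342),(117,350)],30); print('pad',C.tolist(),C.mean(0))
print('cap',f([(207,215)],74)); print('wing',f([(525,217),(648,160)],82).tolist())
print('bott',ray(d,[(251,150)],90)[0],ray(d,[(428,165)],60)[0],ray(d,[(423,267)],110)[0],ray(d,[(383,260)],40)[0])
D=snap('side'); P=proj(D,[(619.6,22.3,30),(541,-347,2),(611,11,74)]); print(P.round())
go(612,11,100,90)
E
```

```text
pad [[682.7, 63.4], [688.0, -9.8], [556.7, -18.5], [551.2, 53.0]] [619.65   22.025]
cap [[610.4  12.1]]
wing [[612.2, -132.4], [639.8, -188.4]]
bott [716.27858623 146.04449299  90.        ] [ 693.77970415 -348.72722673   60.        ] [ 409.01453469 -322.96164648  110.        ] [ 425.29804742 -226.09812901   40.        ]
[[328. 206.]
 [424. 325.]
 [328. 195.]]
at [236.1 468.7 231. ] ang 63.3 t 0.25 w 1.00 j6 -0.15 | shift [-239.5  541.6  131.1] turn -0.467
```

Call:
{"name": "servo_tool", "arguments": {
  "series": [
    [1,-240,542,80,-0.53],
    [1,-240,542,80,-0.53],
    [1,-240,542,80,-0.53],
    [1,-240,542,80,-0.53],
    [1,-240,542,80,-0.53],
    [1,-240,542,80,-0.53],
    [1,-240,542,80,-0.53],
    [1,-240,542,80,-0.53],
    [1,-240,542,80,-0.53],
    [1,-240,542,80,-0.53],
    [1,-240,542,80,-0.53],
    [1,-240,542,80,-0.53]
  ],
  "newtons": 50
}}

```text
time: 1.75
ee_pos: [611.8, 10.7, 150.8]
orientation: [-2.15, -2.289, 0.001]
contact_force: [0.7, -0.1, -0.1]
width: 1.001
```

```bash
python3 -c "
from h import *
go(610.4,12.1,31,93.8)"
```

```text
at [611.8  10.7 150.8] ang 93.6 t 1.75 w 1.00 j6 -1.74 | shift [  1.4  -1.2 119.8] turn -0.004
```

Call:
{"name": "servo_tool", "arguments": {
  "series": [
    [1,1,-1,40,0],
    [1,1,-1,80,0],
    [1,1,-1,105,0],
    [1,1,-1,119,0],
    [1,1,-1,119,0],
    [-1,1,-1,119,0],
    [-1,1,-1,119,0],
    [-1,1,-1,119,0],
    [-1,1,-1,119,0],
    [-1,1,-1,119,0],
    [-1,1,-1,119,0],
    [-1,1,-1,119,0]
  ],
  "newtons": 50
}}

```text
time: 3.25
ee_pos: [612.2, 11.7, 34.0]
orientation: [2.149, 2.289, 0.003]
contact_force: [-0.1, 1.8, 6.6]
width: 0.693
```

Call:
{"name": "servo_tool", "arguments": {
  "series": [
    [-1,0,0,-30,0],
    [-1,0,0,-60,0],
    [-1,0,0,-95,0],
    [-1,0,0,-95,0]
  ]
}}

```text
time: 3.75
ee_pos: [612.8, 11.3, 130.0]
orientation: [2.147, 2.287, 0.006]
contact_force: [0.4, 0.4, -3.2]
width: 0.691
```

```bash
python3 -c "
from h import *
go(541,-347,130,93.8)"
```

```text
at [612.8  11.3 130. ] ang 93.6 t 3.75 w 0.69 j6 -1.74 | shift [-3.531e+02 -9.420e+01 -2.000e-01] turn -0.003
```

Call:
{"name": "servo_tool", "arguments": {
  "series": [
    [-1,-40,-10,0,0],
    [-1,-90,-24,0,0],
    [-1,-140,-37,0,0],
    [-1,-190,-51,0,0],
    [-1,-240,-64,0,0],
    [-1,-290,-77,0,0],
    [-1,-330,-88,0,0],
    [-1,-353,-94,0,0],
    [-1,-353,-94,0,0],
    [-1,-353,-94,50,0],
    [-1,-353,-94,90,0],
    [-1,-353,-94,110,0]
  ]
}}

```text
time: 5.25
ee_pos: [538.8, -343.6, 14.0]
orientation: [-2.145, -2.288, -0.0]
contact_force: [0.9, 0.2, -2.7]
width: 0.69
```

```bash
python3 -c "
from h import *
go(541,-347,7,93.8)"
```

```text
at [ 538.8 -343.6   14. ] ang 93.7 t 5.25 w 0.69 j6 -2.32 | shift [-3.6  2.   7. ] turn -0.002
```

Call:
{"name": "servo_tool", "arguments": {
  "series": [
    [-1,-3,2,4,0],
    [-1,-3,2,8,0],
    [-1,-3,2,8,0]
  ]
}}

```text
time: 5.62
ee_pos: [542.4, -349.5, 10.0]
orientation: [2.149, 2.29, 0.0]
contact_force: [0.2, 0.2, -2.8]
width: 0.692
```

Call:
{"name": "servo_tool", "arguments": {
  "series": [
    [-1,2,0,2,0],
    [-1,2,0,4,0],
    [-1,2,0,4,0],
    [-1,2,0,4,0]
  ]
}}

```text
time: 6.12
ee_pos: [541.9, -347.5, 6.0]
orientation: [2.15, 2.29, 0.0]
contact_force: [-2.3, 3.9, 4.3]
width: 0.69
```

Contact: the jar stands on the mat. Release and rise.

Call:
{"name": "servo_tool", "arguments": {
  "series": [
    [1,0,0,0,0],
    [1,0,0,0,0],
    [1,0,0,0,0],
    [1,0,0,0,0],
    [1,0,0,-40,0],
    [1,0,0,-100,0],
    [1,0,0,-160,0],
    [1,0,0,-160,0]
  ]
}}

```text
time: 7.12
ee_pos: [544.1, -349.4, 171.5]
orientation: [2.142, 2.282, 0.001]
contact_force: [-0.5, 0.7, -0.6]
width: 0.997
```

Run:
```python
from h import *
d=snap('top','t1.png'); m=masks(d)
for r in rects(d,m['case'],33,roi=(140,225,365,300)): print('case',r)
d=snap('side','s1.png')
go(431,-92,120,84.9)
```

```text
case (array([419.7,  48.2]), 88.8, 64.0, 1.4, (284.5, 260.0))
case (array([432.2, 356.2]), 88.3, 66.0, 5.0, (175.02061462402344, 252.45358276367188))
case (array([417.7, 202.9]), 124.9, 67.7, -9.5, (229.03846740722656, 259.3077087402344))
case (array([435.6, -91.6]), 116.5, 64.6, -5.7, (334.8003234863281, 255.44708251953125))
at [ 541.7 -347.6  165.7] ang 93.6 t 7.22 w 1.00 j6 -2.32 | shift [262.1 -94.4  45.4] turn 0.152
```

View pics/s1.png

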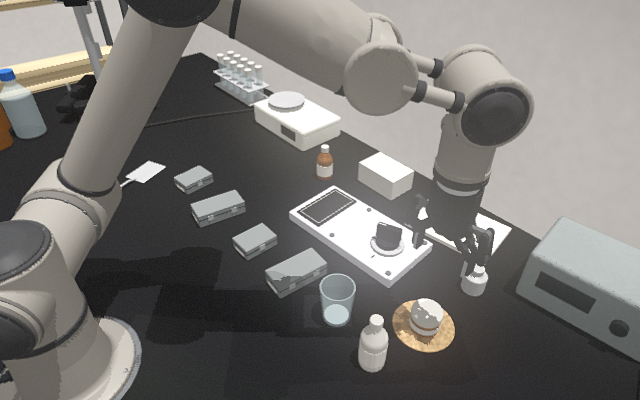

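The side view shows the jar standing on the mat at (427,317), and the deck is empty. Next is the near long case at (431,-93).

Call:
{"name": "servo_tool", "arguments": {
  "series": [
    [1,60,-22,0,0.05],
    [1,120,-44,10,0.1],
    [1,180,-65,25,0.152],
    [1,230,-84,40,0.152],
    [1,263,-94,45,0.152],
    [1,263,-94,45,0.152],
    [1,263,-94,45,0.152],
    [1,263,-94,45,0.152]
  ]
}}

```text
time: 8.22
ee_pos: [431.7, -91.9, 120.0]
orientation: [-2.319, -2.119, 0.0]
contact_force: [-0.3, -1.2, -0.6]
width: 1.001
```

```bash
python3 -c "
from h import *
go(431,-93,5,84.9)"
```

```text
at [431.7 -91.9 120. ] ang 84.8 t 8.22 w 1.00 j6 -1.86 | shift [ -1.1  -0.6 115. ] turn -0.001
```

Call:
{"name": "servo_tool", "arguments": {
  "series": [
    [1,-1,-1,40,0],
    [1,-1,-1,80,0],
    [1,-1,-1,105,0],
    [1,-1,-1,115,0],
    [1,-1,-1,115,0],
    [-1,-1,-1,115,0],
    [-1,-1,-1,115,0],
    [-1,-1,-1,115,0],
    [-1,-1,-1,115,0],
    [-1,-1,-1,115,0],
    [-1,-1,-1,115,0]
  ],
  "newtons": 60
}}

```text
time: 9.6
ee_pos: [431.0, -92.2, 6.5]
orientation: [2.316, 2.119, 0.002]
contact_force: [-0.4, 0.0, 6.2]
width: 0.694
```

```bash
python3 -c "
from h import *
go(431,-93,5,84.9);print(monitor.observe()['contact_force'])"
```

```text
at [431.  -92.2   6.5] ang 84.9 t 9.60 w 0.69 j6 -1.87 | shift [-0.8  0.1  1.5] turn 0.000
[-0.43131844  0.01105152  6.21149758]
```

Call:
{"name": "servo_tool", "arguments": {
  "series": [
    [-1,0,0,-30,0],
    [-1,0,0,-70,0],
    [-1,20,27,-110,-0.03],
    [-1,46,62,-115,-0.06],
    [-1,72,98,-115,-0.1],
    [-1,98,133,-115,-0.155],
    [-1,120,163,-115,-0.155],
    [-1,131,178,-115,-0.155],
    [-1,131,178,-115,-0.155],
    [-1,131,178,-115,-0.155],
    [-1,131,178,-115,-0.155]
  ]
}}

```text
time: 10.98
ee_pos: [618.4, 22.2, 120.4]
orientation: [-2.147, -2.293, 0.001]
contact_force: [0.2, 0.3, -3.2]
width: 0.689
```

```bash
python3 -c "
from h import *
go(619.6,22.2,38,93.8)"
```

```text
at [618.4  22.2 120.4] ang 93.8 t 10.97 w 0.69 j6 -1.72 | shift [-0.1  1.2 82.4] turn -0.001
```

Call:
{"name": "servo_tool", "arguments": {
  "series": [
    [-1,0,1,30,0],
    [-1,0,1,60,0],
    [-1,0,1,75,0],
    [-1,0,1,81,0],
    [-1,0,1,84,0],
    [-1,0,1,84,0],
    [-1,0,1,84,0]
  ]
}}

```text
time: 11.85
ee_pos: [620.6, 22.9, 37.1]
orientation: [2.146, 2.293, 0.001]
contact_force: [-0.2, 0.4, -3.2]
width: 0.69
```

Call:
{"name": "servo_tool", "arguments": {
  "series": [
    [-1,0,-1,2,0],
    [-1,0,-1,2,0],
    [-1,0,-1,2,0]
  ]
}}

```text
time: 12.22
ee_pos: [620.6, 22.8, 36.6]
orientation: [2.145, 2.292, 0.004]
contact_force: [-1.3, 0.8, 7.1]
width: 0.69
```

Down with contact. Open, rise and move aside towards the next long case.

Call:
{"name": "servo_tool", "arguments": {
  "series": [
    [1,0,0,0,0],
    [1,0,0,0,0],
    [1,0,0,0,0],
    [1,0,0,0,0],
    [1,0,0,-40,0],
    [1,0,0,-90,0],
    [1,0,0,-140,0],
    [1,60,20,-160,0],
    [1,120,20,-160,0],
    [1,180,20,-160,0],
    [1,240,20,-160,0],
    [1,240,20,-160,0]
  ]
}}

```text
time: 13.72
ee_pos: [621.8, 268.3, 193.8]
orientation: [-2.139, -2.299, -0.001]
contact_force: [-0.0, -1.0, 0.6]
width: 1.0
```

Run:
```python
from h import *
d=snap('top','t2.png'); m=masks(d)
for r in rects(d,m['case'],33,roi=(140,225,365,300)): print('case',r)
for r in rects(d,m['case'],63,roi=(278,160,322,218)): print('stack',r)
for r in rects(d,m['white'],46,amin=100,roi=(390,190,460,250)): print('jar',r)
go(417.6,205.5,110,80.3)
cv2.imwrite('pics/c2.png',cv2.resize(d['image'][130:310,140:440],None,fx=2.6,fy=2.6))
```

```text
case (array([419.7,  48.2]), 88.8, 64.0, 1.4, (284.5, 260.0))
case (array([417.6, 204. ]), 124.3, 66.1, -10.2, (228.61807250976562, 259.3143615722656))
stack (array([620.9,  21.5]), 113.1, 57.0, 4.1, (295.8311462402344, 187.11602783203125))
jar (array([ 539.5, -347.7]), 56.7, 54.7, 0.2, (426.5, 220.0))
at [622.4 265.7 193.7] ang 94.0 t 13.78 w 1.00 j6 -1.35 | shift [ -45.7 -208.5   83.9] turn 0.239
```

View pics/c2.png

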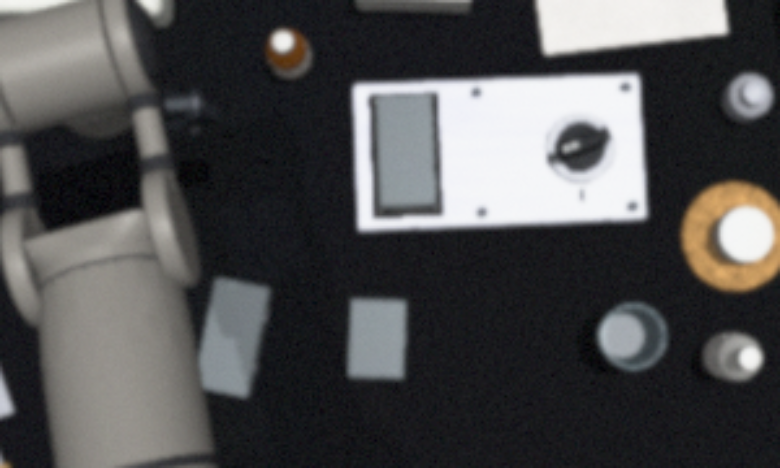

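The first case sits centred on the deck at (620.9, 21.5), 4.1°, and the jar is on the mat. The second long case is unmoved.

Call:
{"name": "servo_tool", "arguments": {
  "series": [
    [1,-13,-60,20,0.08],
    [1,-27,-120,40,0.16],
    [1,-40,-180,65,0.24],
    [1,-46,-208,84,0.24],
    [1,-46,-208,84,0.24],
    [1,-46,-208,84,0.24],
    [1,-46,-208,84,0.24]
  ]
}}

```text
time: 14.65
ee_pos: [420.5, 203.9, 111.0]
orientation: [2.406, 2.019, 0.004]
contact_force: [0.1, -0.7, -0.0]
width: 0.998
```

```bash
python3 -c "
from h import *
go(417.6,205.5,5,80.2)"
```

```text
at [420.5 203.9 111. ] ang 80.0 t 14.65 w 1.00 j6 -1.11 | shift [  1.   -3.4 106. ] turn -0.004
```

Call:
{"name": "servo_tool", "arguments": {
  "series": [
    [1,0,-1,40,0],
    [1,0,-1,80,0],
    [1,0,-1,100,0],
    [1,0,-1,106,0],
    [1,0,-1,106,0],
    [-1,0,-1,106,0],
    [-1,0,-1,106,0],
    [-1,0,-1,106,0],
    [-1,0,-1,106,0],
    [-1,0,-1,106,0],
    [-1,0,-1,106,0]
  ]
}}

```text
time: 16.02
ee_pos: [418.7, 204.4, 5.5]
orientation: [2.405, 2.02, 0.004]
contact_force: [-0.5, 0.6, 5.4]
width: 0.692
```

```bash
python3 -c "
from h import *
go(619.6,22.2,150,93.8)"
```

```text
at [418.7 204.4   5.5] ang 80.0 t 16.02 w 0.69 j6 -1.11 | shift [-144.6  229.8 -144.1] turn -0.240
```

Call:
{"name": "servo_tool", "arguments": {
  "series": [
    [-1,0,0,-40,0],
    [-1,0,0,-85,0],
    [-1,-15,24,-120,-0.03],
    [-1,-42,67,-145,-0.08],
    [-1,-70,111,-145,-0.13],
    [-1,-98,156,-145,-0.18],
    [-1,-122,194,-145,-0.24],
    [-1,-138,220,-145,-0.24],
    [-1,-144,231,-145,-0.24],
    [-1,-144,231,-145,-0.24],
    [-1,-144,231,-145,-0.24],
    [-1,-144,231,-145,-0.24]
  ]
}}

```text
time: 17.52
ee_pos: [619.7, 23.3, 149.6]
orientation: [-2.145, -2.295, -0.0]
contact_force: [0.0, 0.5, -4.0]
width: 0.687
```

```bash
python3 -c "
from h import *
go(620.4,22.0,73,93.8)"
```

```text
at [619.7  23.3 149.6] ang 93.9 t 17.52 w 0.69 j6 -1.72 | shift [-1.4  0.6 76.6] turn 0.001
```

Call:
{"name": "servo_tool", "arguments": {
  "series": [
    [-1,-1,0,30,0],
    [-1,-1,0,55,0],
    [-1,-1,0,70,0],
    [-1,-1,0,75,0],
    [-1,-1,0,77,0],
    [-1,-1,0,79,0],
    [-1,-1,0,79,0]
  ]
}}

```text
time: 18.4
ee_pos: [621.1, 21.4, 71.6]
orientation: [2.146, 2.293, 0.002]
contact_force: [-0.6, 1.5, 3.1]
width: 0.69
```

Contact at the expected height. Release, rise, and clear to the side so the check can see the deck.

Call:
{"name": "servo_tool", "arguments": {
  "series": [
    [1,0,0,0,0],
    [1,0,0,0,0],
    [1,0,0,0,0],
    [1,0,0,0,0],
    [1,0,0,-40,0],
    [1,0,0,-90,0],
    [1,0,0,-120,0],
    [1,60,0,-120,0],
    [1,120,0,-120,0],
    [1,180,0,-120,0],
    [1,240,0,-120,0],
    [1,260,0,-120,0]
  ]
}}

```text
time: 19.9
ee_pos: [602.3, 284.2, 190.1]
orientation: [-2.142, -2.297, -0.001]
contact_force: [-0.6, -0.1, 0.2]
width: 1.0
```

Run:
```python
from h import *
d=snap('top','t3.png'); m=masks(d)
for r in rects(d,m['case'],30,roi=(140,225,365,300)): print('case',r)
for r in rects(d,m['case'],100,roi=(278,160,322,218)): print('stack',r)
for r in rects(d,m['white'],46,amin=100,roi=(390,190,460,250)): print('jar',r)
go(432.3,359,110,95)
```

```text
case (array([419.6,  48.3]), 89.0, 64.1, 1.4, (284.5, 260.0))
stack (array([619.7,  -9.1]), 109.6, 57.0, 3.2, (307.0374450683594, 186.08489990234375))
stack (array([613.1,  48.5]), 119.1, 40.3, 1.7, (285.5, 188.0))
jar (array([ 539.5, -347.7]), 56.7, 54.7, 0.2, (426.5, 220.0))
at [602.2 285.  190. ] ang 94.0 t 19.95 w 1.00 j6 -1.31 | shift [  85.7 -164.3   80.1] turn -0.017
```

Run:
```python
from h import *
a=cv2.imread('pics/t3.png')[140:240,240:400]; s=get_image('side')['image']; cv2.imwrite('pics/s3.png',s)
b=s[150:300,260:460]
cv2.imwrite('pics/c3.png',np.vstack([cv2.resize(a,(480,300)),cv2.resize(b,(400,300))[:, :400] if 0 else cv2.resize(b,(480,300))]))
```

```text
(no output)
```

View pics/c3.png

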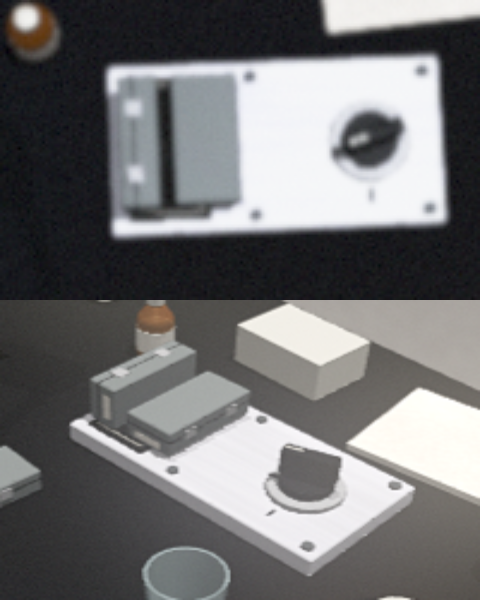

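The knock event hit the column. In the top crop one long case stands on its long edge at the left of the deck, and the other lies flat, shifted towards the knob. The standing case's top (z≈90) sticks out above the flat one, so I can grip it there, set it on the free bench and topple it. Measuring both.

Run:
```python
from h import *
d=snap('top'); f=lambda P,z: ray(d,[((a+.5)/3-.5+240,(b+.5)/3-.5+140) for a,b in P],z)[:,:2].round(1).tolist()
print('stand',f([(122,79),(158,78),(163,206),(128,207)],90))
print('flat',f([(172,76),(237,72),(241,204),(178,208)],65))
m=masks(d)
for r in rects(d,m['case'],90,roi=(279,160,296,218)): print('stand',r)
for r in rects(d,m['case'],65,roi=(296,160,322,218)): print('flat',r)
D=snap('side'); 
c=lambda P:[(a*200/480+260,(b-300)*150/300+150) for a,b in P]
print('side stand top @90',ray(D,c([(91,378),(182,344),(196,350),(103,387)]),90)[:,:2].round(1).tolist())
print('side flat @65',ray(D,c([(130,415),(209,373),(250,382),(170,432)]),65)[:,:2].round(1).tolist())
go(612,45,130,92)
```

```text
stand [[674.0, 64.6], [675.7, 32.0], [559.5, 24.4], [557.8, 55.8]]
flat [[682.2, 19.8], [687.6, -40.1], [565.3, -46.4], [560.2, 11.1]]
stand (array([613.5,  47.6]), 117.1, 40.0, 3.6, (285.919189453125, 188.31781005859375))
flat (array([623.6,  -9.5]), 114.2, 58.3, 3.4, (307.1086120605469, 186.32275390625))
side stand top @90 [[557.8, 60.5], [674.8, 54.5], [677.0, 35.5], [555.7, 39.1]]
side flat @65 [[562.0, 5.7], [678.3, 15.7], [697.5, -25.1], [571.1, -42.6]]
at [603.5 279.6 190.1] ang 93.8 t 20.10 w 1.00 j6 -1.32 | shift [-234.6   -6.9   60.4] turn 0.031
```

Call:
{"name": "servo_tool", "arguments": {
  "series": [
    [1,-60,0,0,0],
    [1,-120,0,20,0],
    [1,-180,-2,40,0],
    [1,-225,-2,60,0],
    [1,-236,-2,60,0],
    [1,-236,-2,60,0],
    [1,-236,-2,60,0],
    [1,-236,-2,60,0]
  ]
}}

```text
time: 21.1
ee_pos: [617.0, 46.4, 130.9]
orientation: [2.144, 2.295, 0.001]
contact_force: [-0.4, 0.4, 0.3]
width: 0.999
```

```bash
python3 -c "
from h import *
go(616.5,44.2,66,93.6)"
```

```text
at [617.   46.4 130.9] ang 93.9 t 21.10 w 1.00 j6 -1.69 | shift [-2.2 -0.7 64.9] turn 0.005
```

Call:
{"name": "servo_tool", "arguments": {
  "series": [
    [1,-1,0,30,0],
    [1,-1,0,50,0],
    [1,-1,0,62,0],
    [1,-1,0,64,0],
    [-1,-1,0,64,0],
    [-1,-1,0,64,0],
    [-1,-1,0,64,0],
    [-1,-1,0,64,0],
    [-1,-1,0,64,0],
    [-1,-1,0,64,0],
    [-1,-1,0,64,0],
    [-1,-1,0,64,0]
  ],
  "newtons": 60
}}

```text
time: 22.6
ee_pos: [617.4, 44.6, 67.5]
orientation: [2.146, 2.293, 0.003]
contact_force: [-0.5, 2.8, 6.0]
width: 0.412
```

Call:
{"name": "servo_tool", "arguments": {
  "series": [
    [-1,0,0,-15,0],
    [-1,0,0,-40,0],
    [-1,0,0,-75,0],
    [-1,0,0,-75,0]
  ]
}}

```text
time: 23.1
ee_pos: [618.6, 43.9, 144.2]
orientation: [2.144, 2.29, 0.006]
contact_force: [-0.3, 0.3, -4.1]
width: 0.414
```

Run:
```python
from h import *
d=snap('side','s4.png')
go(440,-90,140,93.6)
cv2.imwrite('pics/c4.png',cv2.resize(d['image'][90:320,220:520],None,fx=2,fy=2))
```

```text
at [617.2  43.9 141.9] ang 93.8 t 23.15 w 0.41 j6 -1.69 | shift [-121.9 -185.7    1.7] turn 0.003
```

View pics/c4.png

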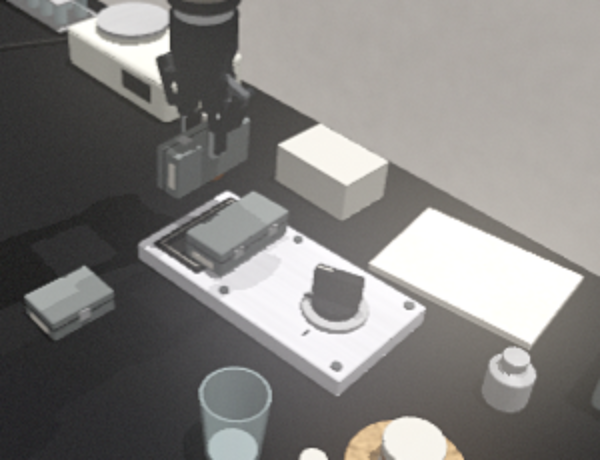

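Call:
{"name": "servo_tool", "arguments": {
  "series": [
    [-1,-25,-40,0,0],
    [-1,-58,-80,0,0],
    [-1,-90,-125,0,0],
    [-1,-118,-163,10,0],
    [-1,-137,-187,40,0],
    [-1,-137,-187,75,0],
    [-1,-137,-187,95,0],
    [-1,-137,-187,101,0],
    [-1,-137,-187,104,0],
    [-1,-137,-187,104,0],
    [-1,-137,-187,104,0]
  ]
}}

```text
time: 24.52
ee_pos: [439.9, -105.0, 37.7]
orientation: [2.146, 2.293, 0.001]
contact_force: [0.6, 0.3, -3.3]
width: 0.414
```

Call:
{"name": "servo_tool", "arguments": {
  "series": [
    [-1,0,0,2,0],
    [-1,0,0,2,0],
    [1,0,0,2,0],
    [1,0,0,2,0],
    [1,0,0,2,0],
    [1,0,0,2,0],
    [1,0,0,-30,0],
    [1,0,0,-60,0],
    [-1,0,0,-70,0],
    [-1,-30,0,-70,0],
    [-1,-55,0,-70,0],
    [-1,-55,0,-70,0]
  ]
}}

```text
time: 26.02
ee_pos: [442.8, -160.8, 106.5]
orientation: [-2.149, -2.291, 0.0]
contact_force: [0.1, 0.8, -0.1]
width: 0.149
```

Run:
```python
from h import *
d=snap('side','s5.png')
go(440,-160,46,93.6)
cv2.imwrite('pics/c5.png',cv2.resize(d['image'][120:350,200:500],None,fx=2,fy=2))
```

```text
at [ 442.5 -159.8  106.4] ang 93.7 t 26.07 w 0.06 j6 -2.15 | shift [-0.1 -2.4 60.4] turn 0.002
```

View pics/c5.png

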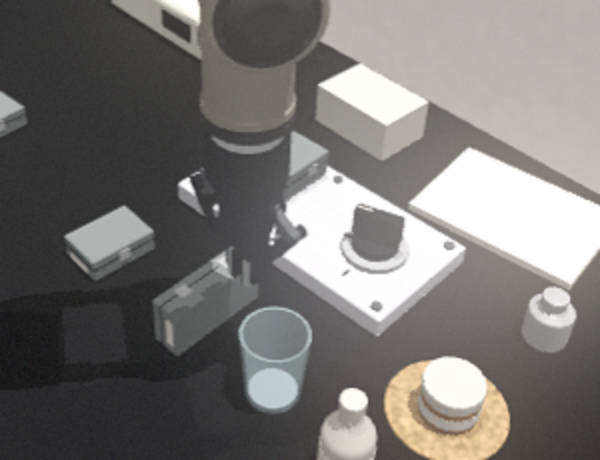

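The case stands on its edge on the bench. I lower beside it and push its top towards +y.

Call:
{"name": "servo_tool", "arguments": {
  "series": [
    [-1,0,-2,30,0],
    [-1,0,-2,60,0],
    [-1,0,-2,60,0],
    [-1,10,-2,60,0],
    [-1,20,-2,60,0],
    [-1,28,-2,60,0],
    [-1,36,-2,60,0],
    [-1,44,-2,60,0],
    [-1,52,-2,60,0],
    [-1,60,-2,60,0],
    [-1,68,-2,60,0],
    [-1,68,-2,60,0]
  ]
}}

```text
time: 27.58
ee_pos: [436.3, -91.4, 47.2]
orientation: [-2.145, -2.294, 0.0]
contact_force: [-0.8, -0.4, -0.4]
width: 0.004
```

Call:
{"name": "servo_tool", "arguments": {
  "series": [
    [-1,-20,0,-20,0],
    [-1,-20,0,-70,0],
    [-1,-20,50,-110,0],
    [-1,40,110,-150,0],
    [-1,100,160,-150,0],
    [-1,160,200,-150,0],
    [-1,220,210,-150,0],
    [1,280,210,-150,0],
    [1,340,210,-150,0],
    [1,370,210,-150,0],
    [1,370,210,-150,0]
  ]
}}

```text
time: 28.95
ee_pos: [620.5, 295.1, 196.5]
orientation: [-2.14, -2.298, 0.0]
contact_force: [0.4, -1.0, 0.1]
width: 0.843
```

Run:
```python
from h import *
d=snap('top','t6.png'); m=masks(d)
for r in rects(d,m['case'],33,roi=(140,225,365,300)): print('case',r)
for r in rects(d,m['case'],65,roi=(278,160,322,218)): print('stack',r)
go(624,-12,130,93.4)
cv2.imwrite('pics/c6.png',cv2.resize(d['image'][130:310,140:440],None,fx=2.6,fy=2.6))
```

```text
case (array([390.5,  48.8]), 61.1, 30.5, -88.6, (284.0, 270.5))
case (array([437.7,  48.6]), 64.0, 52.8, -88.7, (284.5, 253.5))
case (array([437.4, -54.9]), 126.5, 64.5, 3.9, (321.6425476074219, 254.49322509765625))
stack (array([623.2,  -9.6]), 115.2, 58.7, 3.5, (307.12060546875, 186.5151824951172))
at [620.7 294.1 196.5] ang 94.0 t 29.00 w 0.92 j6 -1.31 | shift [-305.6  -18.1   66.4] turn 0.011
```

View pics/c6.png

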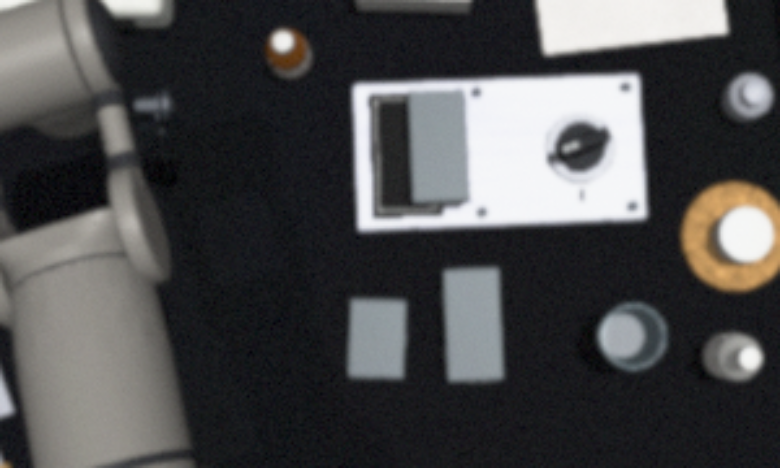

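The toppled case now lies flat at (437,-55). Next I re-centre the flat one on the deck.

Call:
{"name": "servo_tool", "arguments": {
  "series": [
    [1,-60,-4,10,0],
    [1,-120,-8,25,0],
    [1,-180,-12,40,0],
    [1,-240,-15,55,0],
    [1,-295,-18,66,0],
    [1,-306,-18,66,0.01],
    [1,-306,-18,66,0.01],
    [1,-306,-18,66,0.01],
    [1,-306,-18,66,0.01]
  ]
}}

```text
time: 30.12
ee_pos: [624.0, -14.1, 131.6]
orientation: [2.156, 2.285, 0.001]
contact_force: [-0.4, 0.6, 0.1]
width: 1.002
```

Call:
{"name": "servo_tool", "arguments": {
  "series": [
    [1,0,0,40,0],
    [1,0,0,75,0],
    [1,0,0,92,0],
    [1,0,0,92,0],
    [-1,0,0,92,0],
    [-1,0,0,92,0],
    [-1,0,0,92,0],
    [-1,0,0,92,0],
    [-1,0,0,92,0],
    [-1,0,0,92,0]
  ]
}}

```text
time: 31.38
ee_pos: [625.2, -15.4, 41.4]
orientation: [2.156, 2.281, 0.004]
contact_force: [0.2, 1.7, 5.7]
width: 0.689
```

```bash
python3 -c "
from h import *
go(619.6,22.2,60,93.8)"
```

```text
at [625.2 -15.4  41.4] ang 93.2 t 31.38 w 0.69 j6 -1.77 | shift [ 37.9  -3.4 -18.6] turn -0.010
```

Call:
{"name": "servo_tool", "arguments": {
  "series": [
    [-1,0,0,-15,0],
    [-1,0,0,-25,0],
    [-1,20,-1,-25,-0.01],
    [-1,38,-2,-25,-0.01],
    [-1,38,-2,-25,-0.01],
    [-1,38,-2,-10,-0.01],
    [-1,38,-2,-2,-0.01],
    [-1,38,-2,-2,-0.01]
  ]
}}

```text
time: 32.38
ee_pos: [619.3, 22.2, 41.4]
orientation: [-2.147, -2.293, 0.001]
contact_force: [-4.0, 1.9, 5.4]
width: 0.689
```

Call:
{"name": "servo_tool", "arguments": {
  "series": [
    [1,0,0,0,0],
    [1,0,0,0,0],
    [1,0,0,0,0],
    [1,0,0,0,0],
    [1,0,0,-40,0],
    [1,0,0,-90,0],
    [1,-30,-40,-110,0],
    [1,-65,-90,-110,0],
    [1,-90,-140,-110,0],
    [1,-90,-185,-110,0],
    [1,-90,-185,-110,0],
    [1,-90,-185,-110,0]
  ]
}}

```text
time: 33.88
ee_pos: [442.2, -80.0, 151.9]
orientation: [2.146, 2.292, 0.002]
contact_force: [-0.3, -0.9, 0.4]
width: 0.999
```

Run:
```python
from h import *
d=snap('top','t7.png'); m=masks(d)
for r in rects(d,m['case'],33,roi=(140,225,365,300)): print('case',r)
for r in rects(d,m['case'],65,roi=(278,160,322,218)): print('stack',r)
go(437.4,-55.7,5,93.9)
```

```text
case (array([422.4,  48.3]), 83.3, 64.0, 1.4, (284.5, 259.0))
case (array([432.1, 356.1]), 88.1, 66.0, 5.0, (175.04246520996094, 252.47640991210938))
stack (array([594.6,  18.8]), 63.6, 57.7, 1.4, (296.5, 196.5))
stack (array([650.1,  21.7]), 60.7, 53.0, -88.5, (296.0, 176.5))
at [442.5 -79.9 151.7] ang 93.8 t 33.92 w 1.00 j6 -1.99 | shift [ 24.6  -3.7 146.7] turn -0.002
```

Call:
{"name": "servo_tool", "arguments": {
  "series": [
    [1,24,-3,40,0],
    [1,24,-3,90,0],
    [1,24,-3,130,0],
    [1,24,-3,147,0],
    [1,24,-3,147,0],
    [-1,24,-3,147,0],
    [-1,24,-3,147,0],
    [-1,24,-3,147,0],
    [-1,24,-3,147,0],
    [-1,24,-3,147,0],
    [-1,24,-3,147,0]
  ]
}}

```text
time: 35.3
ee_pos: [437.5, -56.0, 5.4]
orientation: [2.145, 2.292, 0.002]
contact_force: [0.5, 2.0, 6.4]
width: 0.69
```

```bash
python3 -c "
from h import *
go(620,21.8,150,93.8)"
```

```text
at [437.5 -56.    5.4] ang 93.8 t 35.30 w 0.69 j6 -1.94 | shift [  65.5  187.6 -144.2] turn -0.000
```

Call:
{"name": "servo_tool", "arguments": {
  "series": [
    [-1,0,0,-40,0],
    [-1,0,0,-85,0],
    [-1,10,30,-125,0],
    [-1,22,65,-144,0],
    [-1,36,105,-144,0],
    [-1,50,145,-144,0],
    [-1,61,175,-144,0],
    [-1,65,187,-144,0],
    [-1,65,187,-144,0],
    [-1,65,187,-144,0],
    [-1,65,187,-144,0]
  ]
}}

```text
time: 36.67
ee_pos: [618.2, 20.9, 148.4]
orientation: [-2.147, -2.293, 0.0]
contact_force: [0.4, 0.8, -4.3]
width: 0.694
```

```bash
python3 -c "
from h import *
go(620,21.8,73,93.8)"
```

```text
at [618.2  20.9 148.4] ang 93.8 t 36.67 w 0.69 j6 -1.73 | shift [ 0.8  1.9 75.4] turn -0.001
```

Call:
{"name": "servo_tool", "arguments": {
  "series": [
    [-1,1,1,30,0],
    [-1,1,1,55,0],
    [-1,1,1,70,0],
    [-1,1,1,75,0],
    [-1,1,1,77,0],
    [-1,1,1,78,0],
    [-1,1,1,78,0]
  ]
}}

```text
time: 37.55
ee_pos: [620.3, 22.2, 71.4]
orientation: [2.146, 2.293, 0.002]
contact_force: [-2.0, 0.5, 1.1]
width: 0.689
```

Call:
{"name": "servo_tool", "arguments": {
  "series": [
    [1,0,0,0,0],
    [1,0,0,0,0],
    [1,0,0,0,0],
    [1,0,0,0,0],
    [1,0,0,-40,0],
    [1,0,0,-80,0],
    [1,10,-50,-85,0.04],
    [1,20,-110,-85,0.04],
    [1,32,-165,-85,0.04],
    [1,39,-198,-85,0.04],
    [1,39,-198,-85,0.04],
    [1,39,-198,-85,0.04]
  ]
}}

```text
time: 39.05
ee_pos: [420.8, 48.0, 155.8]
orientation: [2.191, 2.249, 0.002]
contact_force: [-0.0, -0.6, -0.3]
width: 1.004
```

Run:
```python
from h import *
d=snap('top','t8.png'); m=masks(d)
for r in rects(d,m['case'],33,roi=(140,225,365,300)): print('case',r)
for r in rects(d,m['case'],100,roi=(278,155,322,218)): print('stack',r)
go(420,48.5,3,91.4)
a=d['image'][130:250,240:440]; s=snap('side')['image'][130:250,260:460]
cv2.imwrite('pics/c8.png',np.vstack([cv2.resize(a,(500,300)),cv2.resize(s,(500,300))]))
```

```text
case (array([432.2, 355.5]), 88.4, 67.3, 5.1, (175.22576904296875, 252.4669952392578))
stack (array([594.5,  21.2]), 67.2, 64.2, 4.7, (295.50347900390625, 195.05862426757812))
stack (array([651.7,  21.3]), 62.1, 47.6, 87.0, (296.00689697265625, 173.917236328125))
at [420.9  47.9 155.6] ang 91.5 t 39.10 w 1.00 j6 -1.66 | shift [  0.6  -1.1 152.6] turn 0.002
```

View pics/c8.png

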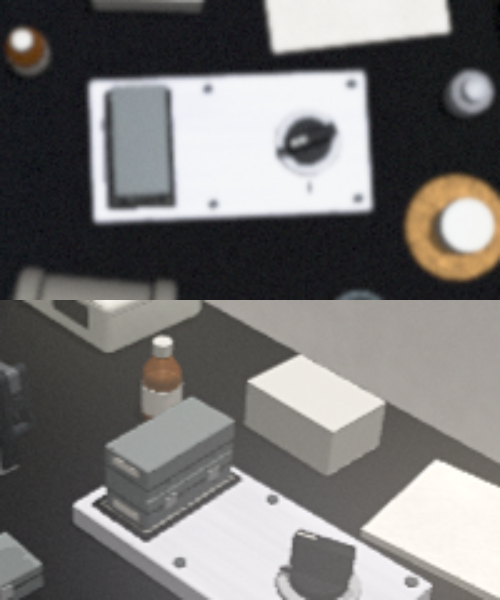

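Both longs are stacked square within the outline. Now the short at (420,48.5).

Call:
{"name": "servo_tool", "arguments": {
  "series": [
    [1,0,-1,50,0],
    [1,0,-1,100,0],
    [1,0,-1,140,0],
    [1,0,-1,152,0],
    [1,0,-1,152,0],
    [-1,0,-1,152,0],
    [-1,0,-1,152,0],
    [-1,0,-1,152,0],
    [-1,0,-1,152,0],
    [-1,0,-1,152,0],
    [-1,0,-1,152,0]
  ]
}}

```text
time: 40.52
ee_pos: [419.8, 48.0, 5.0]
orientation: [2.19, 2.248, 0.004]
contact_force: [-0.6, 0.0, 6.8]
width: 0.689
```

```bash
python3 -c "
from h import *
go(620,21.8,175,93.8)"
```

```text
at [419.8  48.    5. ] ang 91.5 t 40.52 w 0.69 j6 -1.66 | shift [ -31.5  200.  -169.3] turn -0.040
```

Call:
{"name": "servo_tool", "arguments": {
  "series": [
    [-1,0,0,-40,0],
    [-1,0,0,-90,0],
    [-1,0,0,-140,0],
    [-1,-5,35,-169,-0.02],
    [-1,-12,80,-169,-0.04],
    [-1,-20,125,-169,-0.04],
    [-1,-27,170,-169,-0.04],
    [-1,-31,194,-169,-0.04],
    [-1,-31,200,-169,-0.04],
    [-1,-31,200,-169,-0.04],
    [-1,-31,200,-169,-0.04],
    [-1,-31,200,-169,-0.04]
  ]
}}

```text
time: 42.02
ee_pos: [618.8, 22.5, 172.8]
orientation: [2.146, 2.294, 0.0]
contact_force: [0.4, 0.3, -2.5]
width: 0.688
```

```bash
python3 -c "
from h import *
go(620,21.8,107,93.8)"
```

```text
at [618.8  22.5 172.8] ang 93.8 t 42.02 w 0.69 j6 -1.72 | shift [-0.8  1.2 65.8] turn 0.000
```

Call:
{"name": "servo_tool", "arguments": {
  "series": [
    [-1,0,1,30,0],
    [-1,0,1,50,0],
    [-1,0,1,60,0],
    [-1,0,1,64,0],
    [-1,0,1,66,0],
    [-1,0,1,67,0],
    [-1,0,1,67,0]
  ]
}}

```text
time: 42.9
ee_pos: [620.7, 22.4, 107.0]
orientation: [2.146, 2.293, 0.002]
contact_force: [-2.7, 0.1, 5.4]
width: 0.69
```

Call:
{"name": "servo_tool", "arguments": {
  "series": [
    [1,0,0,0,0],
    [1,0,0,0,0],
    [1,0,0,0,0],
    [1,0,0,0,0],
    [1,0,0,-40,0],
    [1,0,0,-70,0],
    [1,50,-24,-60,0],
    [1,106,-50,-40,0],
    [1,162,-77,-20,0],
    [1,218,-104,0,0],
    [1,274,-131,0,-0.02],
    [1,330,-158,0,-0.02]
  ]
}}

```text
time: 44.4
ee_pos: [443.2, 336.6, 105.0]
orientation: [-2.124, -2.315, 0.0]
contact_force: [1.3, 1.0, 0.7]
width: 1.004
```

Call:
{"name": "servo_tool", "arguments": {
  "series": [
    [1,18,-8,0,0],
    [1,18,-8,0,0],
    [1,18,-8,0,0]
  ]
}}

```text
time: 44.78
ee_pos: [435.7, 351.3, 105.3]
orientation: [2.125, 2.314, -0.0]
contact_force: [0.1, -0.1, -0.2]
width: 0.999
```

Run:
```python
from h import *
d=snap('top','t9.png'); m=masks(d)
for r in rects(d,m['case'],115,roi=(278,150,322,218)): print('stack',r)
for r in rects(d,m['white'],46,amin=100,roi=(390,190,460,250)): print('jar',r)
go(432.3,359,3,95)
a=d['image'][130:250,240:440]; s=snap('side')['image'][130:250,260:460]
cv2.imwrite('pics/c9.png',np.vstack([cv2.resize(a,(500,300)),cv2.resize(s,(500,300))]))
```

```text
stack (array([617.9,  21.8]), 110.5, 73.9, -2.4, (295.4162292480469, 185.67259216308594))
jar (array([ 539.5, -347.7]), 56.7, 54.7, 0.2, (426.5, 220.0))
at [435.8 351.1 105.3] ang 94.8 t 44.83 w 1.00 j6 -1.11 | shift [  8.2  -2.8 102.3] turn -0.003
```

View pics/c9.png

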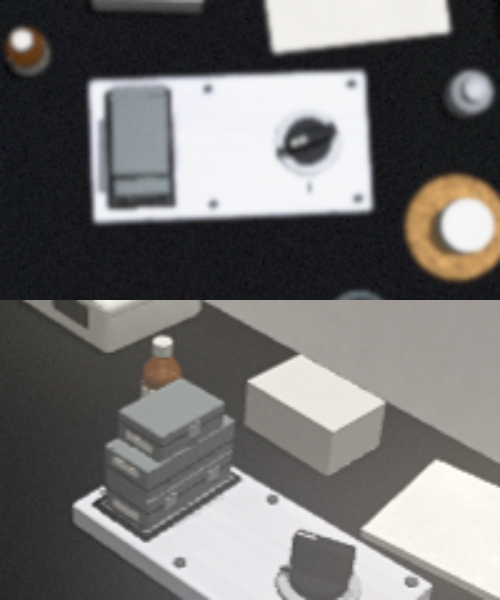

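The column of three is square. Now the last short.

Call:
{"name": "servo_tool", "arguments": {
  "series": [
    [1,7,-2,30,0],
    [1,7,-2,70,0],
    [1,7,-2,95,0],
    [1,7,-2,102,0],
    [1,7,-2,102,0],
    [-1,7,-2,102,0],
    [-1,7,-2,102,0],
    [-1,7,-2,102,0],
    [-1,7,-2,102,0],
    [-1,7,-2,102,0],
    [-1,7,-2,102,0]
  ]
}}

```text
time: 46.25
ee_pos: [433.1, 359.6, 4.9]
orientation: [2.123, 2.315, 0.004]
contact_force: [-0.5, -0.3, 5.8]
width: 0.686
```

```bash
python3 -c "
from h import *
go(620.5,21.8,205,93.8)"
```

```text
at [433.1 359.6   4.9] ang 94.9 t 46.25 w 0.69 j6 -1.10 | shift [-352.5  158.1 -200.1] turn 0.020
```

Call:
{"name": "servo_tool", "arguments": {
  "series": [
    [-1,0,0,-40,0],
    [-1,0,0,-95,0],
    [-1,0,0,-150,0],
    [-1,-30,14,-200,0],
    [-1,-75,34,-200,0],
    [-1,-125,56,-200,0.01],
    [-1,-175,78,-200,0.02],
    [-1,-225,101,-200,0.02],
    [-1,-275,123,-200,0.02],
    [-1,-315,141,-200,0.02],
    [-1,-340,152,-200,0.02],
    [-1,-352,158,-200,0.02]
  ]
}}

```text
time: 47.75
ee_pos: [620.1, 20.7, 203.3]
orientation: [-2.148, -2.292, 0.0]
contact_force: [-0.7, 0.9, -1.6]
width: 0.692
```

Call:
{"name": "servo_tool", "arguments": {
  "series": [
    [-1,0,0,0,0],
    [-1,0,0,0,0]
  ]
}}

```text
time: 48.0
ee_pos: [619.4, 23.3, 203.4]
orientation: [-2.145, -2.294, -0.0]
contact_force: [0.3, 0.3, -2.2]
width: 0.69
```

```bash
python3 -c "
from h import *
go(620.5,21.8,137,93.8)"
```

```text
at [619.4  23.3 203.4] ang 93.9 t 48.00 w 0.69 j6 -1.72 | shift [-1.6  1.  66.4] turn 0.001
```

Call:
{"name": "servo_tool", "arguments": {
  "series": [
    [-1,0,1,30,0],
    [-1,0,1,50,0],
    [-1,0,1,60,0],
    [-1,0,1,64,0],
    [-1,0,1,66,0],
    [-1,0,1,67,0],
    [-1,0,1,67,0]
  ]
}}

```text
time: 48.88
ee_pos: [621.2, 22.1, 136.9]
orientation: [2.146, 2.293, 0.001]
contact_force: [-0.4, 1.0, -1.1]
width: 0.691
```

Call:
{"name": "servo_tool", "arguments": {
  "series": [
    [-1,0,0,1,0],
    [1,0,0,1,0],
    [1,0,0,1,0],
    [1,0,0,1,0],
    [1,0,0,1,0],
    [1,0,0,-40,0],
    [1,0,0,-60,0],
    [1,-60,0,-60,0.1],
    [1,-120,0,-40,0.2],
    [1,-180,0,-20,0.35],
    [1,-240,0,0,0.5],
    [1,-290,0,0,0.5]
  ]
}}

```text
time: 50.38
ee_pos: [639.0, -269.0, 134.0]
orientation: [-2.647, -1.686, 0.003]
contact_force: [-0.5, 0.5, -0.2]
width: 1.001
```

Run:
```python
from h import *
d=snap('top','t10.png'); m=masks(d)
for r in rects(d,m['case'],135,roi=(278,150,322,218)): print('stack',r)
for r in rects(d,m['white'],46,amin=100,roi=(390,190,460,250)): print('jar',r)
a=d['image'][130:230,260:420]; s=snap('side')['image'][110:250,280:460]
cv2.imwrite('pics/c10.png',np.vstack([cv2.resize(a,(480,300)),cv2.resize(s,(480,300))]))
go(631.9,-167.3,130,65)
```

```text
stack (array([611.7,  26.4]), 110.8, 81.0, 1.5, (293.5, 187.0))
at [ 639.1 -273.2  135. ] ang 64.8 t 50.48 w 1.00 j6 -1.64 | shift [ 92.8 -51.6   4.9] turn -0.003
```

View pics/c10.png

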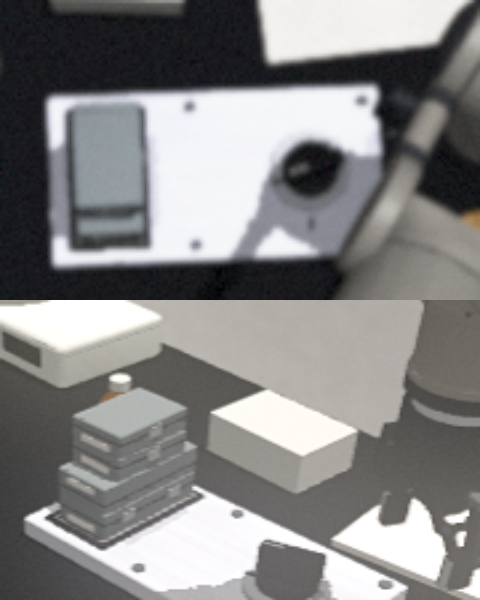

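The column of four stands square. One check of the top case and of the knob's axis and wing angle before gripping.

Run:
```python
from h import *
d=snap('top'); f=lambda P,z,k,o: ray(d,[((a+.5)/k-.5+o[0],(b+.5)/k-.5+o[1]) for a,b in P],z)[:,:2].round(1)
C=f([(72,108),(145,104),(147,205),(76,208)],162,3,(260,130)); print('top',C.tolist(),C.mean(0))
print('disc',f([(588,190)],30,6,(265,155)),'foot',f([(588,187)],46,6,(265,155)))
print('predict px of knob top/foot', proj(d,[(631.9,-167.3,82),(631.9,-167.3,46)]).round(1))
im=cv2.imread('pics/t9.png'); cv2.imwrite('pics/c11.png',cv2.resize(im[165:212,340:390],None,fx=12,fy=12,interpolation=cv2.INTER_CUBIC))
```

```text
top [[662.6, 52.6], [667.7, -9.9], [580.5, -13.7], [576.5, 46.7]] [621.825  18.925]
disc [[ 632.4 -167.1]] foot [[ 631.6 -165.2]]
predict px of knob top/foot [[364.9 183.9]
 [363.3 185.7]]
```

View pics/c11.png

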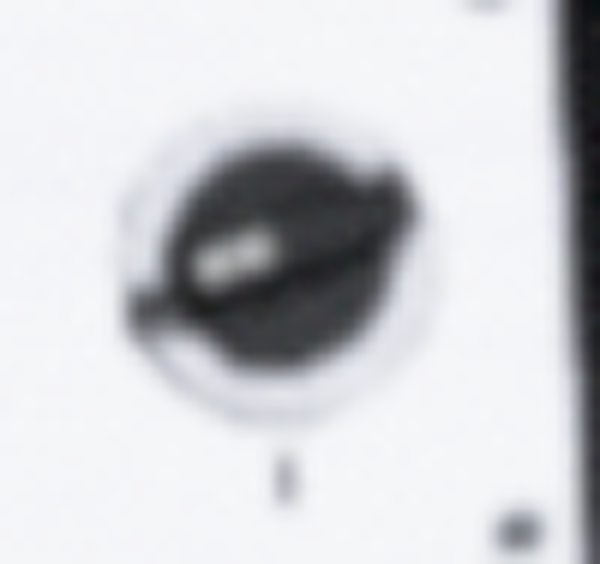

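The knob axis is confirmed at (632,-167). The wing runs at about -66° in world, so the jaws go to heading 24°.

Call:
{"name": "servo_tool", "arguments": {
  "series": [
    [1,30,-17,0,0.18],
    [1,65,-36,0,0.36],
    [1,93,-52,5,0.54],
    [1,93,-52,5,0.71],
    [1,93,-52,5,0.71],
    [1,93,-52,5,0.71],
    [1,93,-52,5,0.71]
  ]
}}

```text
time: 51.4
ee_pos: [632.0, -161.1, 131.4]
orientation: [-3.07, -0.668, -0.0]
contact_force: [0.9, 0.8, 0.1]
width: 1.0
```

```bash
python3 -c "
from h import *
go(632,-167,52,24)"
```

```text
at [ 632.  -161.1  131.4] ang 24.5 t 51.40 w 1.00 j6 -0.80 | shift [-2.5  5.3 79.4] turn 0.010
```

Call:
{"name": "servo_tool", "arguments": {
  "series": [
    [1,-2,4,0,0.01],
    [1,-2,4,40,0.01],
    [1,-2,4,70,0.01],
    [1,-2,4,79,0.01],
    [1,-2,4,79,0.01],
    [-1,-2,4,79,0.01],
    [-1,-2,4,79,0.01],
    [-1,-2,4,79,0.01],
    [-1,-2,4,79,0.01],
    [-1,-2,4,79,0.01],
    [-1,-2,4,79,0.01],
    [-1,-2,4,79,0.01]
  ],
  "newtons": 60
}}

```text
time: 52.9
ee_pos: [632.9, -165.2, 53.1]
orientation: [3.073, 0.65, 0.004]
contact_force: [4.2, 2.5, 3.1]
width: 0.177
```

```bash
python3 -c "
from h import *
go(632,-167,52,24); s=monitor.observe(); print(s['contact_force'],s['wrist_torque'],s['width']*85)"
```

```text
at [ 632.9 -165.2   53.1] ang 23.9 t 52.90 w 0.18 j6 -0.79 | shift [-1.5  1.2  1.1] turn -0.002
[4.15831623 2.50035381 3.10197053] [ 0.39431468 -0.73016641 -0.00284221] 15.075621423294594
```

Call:
{"name": "servo_tool", "arguments": {
  "series": [
    [-1,-1,1,0,0.13],
    [-1,-1,1,0,0.26],
    [-1,-1,1,0,0.39],
    [-1,-1,1,0,0.52],
    [-1,-1,1,0,0.65],
    [-1,-1,1,0,0.78],
    [-1,-1,1,0,0.91],
    [-1,-1,1,0,1.04],
    [-1,-1,1,0,1.17],
    [-1,-1,1,0,1.3],
    [-1,-1,1,0,1.43],
    [-1,-1,1,0,1.5]
  ]
}}

```text
time: 54.4
ee_pos: [634.1, -165.8, 53.1]
orientation: [-2.688, 1.62, -0.008]
contact_force: [11.7, 4.4, 1.4]
width: 0.175
```

```bash
python3 -c "
from h import *
go(632,-167,52,24); s=monitor.observe(); print(s['contact_force'],s['wrist_torque'],s['width']*85)"
```

```text
at [ 634.1 -165.8   53.1] ang -62.2 t 54.40 w 0.18 j6 0.71 | shift [0.1 2.4 1.1] turn -1.504
[11.7456894   4.3987322   1.40607141] [ 0.9546606  -1.70014142  0.37227508] 14.905362470984036
```

Call:
{"name": "servo_tool", "arguments": {
  "series": [
    [-1,0,-1,0,0.13],
    [-1,0,-1,0,0.26],
    [-1,0,-1,0,0.39],
    [-1,0,-1,0,0.52],
    [-1,0,-1,0,0.65],
    [-1,0,-1,0,0.78],
    [-1,0,-1,0,0.91],
    [-1,0,-1,0,1.04],
    [-1,0,-1,0,1.17],
    [-1,0,-1,0,1.3],
    [-1,0,-1,0,1.45],
    [-1,0,-1,0,1.6]
  ]
}}

```text
time: 55.9
ee_pos: [633.8, -167.0, 53.1]
orientation: [-0.707, 3.058, -0.004]
contact_force: [5.9, -0.1, 2.4]
width: 0.178
```

```bash
python3 -c "
from h import *
go(632,-167,52,24); s=monitor.observe(); print(s['contact_force'],s['wrist_torque'],s['width']*85)"
```

```text
at [ 633.8 -167.    53.1] ang -154.0 t 55.90 w 0.18 j6 2.31 | shift [1.6 0.8 1.1] turn 0.035
[ 5.87137044 -0.12129955  2.38639955] [ 0.07362897 -1.04429543  0.27781595] 15.099860002120865
```

Torque about the axis is near 0.30 N m, against 0.06 for free turning, so the clutch is slipping. Release, withdraw and look.

Call:
{"name": "servo_tool", "arguments": {
  "series": [
    [1,0,0,0,0],
    [1,0,0,0,0],
    [1,0,0,0,0],
    [1,0,0,0,0],
    [1,0,0,0,0],
    [1,0,0,-40,0],
    [1,0,0,-95,0],
    [1,0,0,-150,0],
    [1,60,0,-180,0],
    [1,110,0,-180,0],
    [1,110,0,-180,0]
  ]
}}

```text
time: 57.28
ee_pos: [531.0, -216.3, 233.4]
orientation: [0.709, -3.06, 0.001]
contact_force: [0.2, 0.1, -0.5]
width: 0.998
```

Run:
```python
from h import *
d=snap('top','t12.png'); m=masks(d); s=snap('side','s12.png')['image']
for r in rects(d,m['white'],46,amin=100,roi=(390,190,460,250)): print('jar',r)
print(monitor.observe()['contact_force'], monitor.observe()['ee_pos'])
a=d['image'][140:290,240:440]; b=s[110:390,260:500]
cv2.imwrite('pics/c12.png',np.vstack([cv2.resize(a,(400,300)),cv2.resize(b[:210],(400,300))]))
```

```text
jar (array([ 584.7, -352. ]), 122.7, 27.6, 60.5, (428.0, 204.00001525878906))
[-0.37863955 -0.18669963 -0.06595716] [ 533.57891834 -215.2200981   232.78036152]
```

View pics/c12.png

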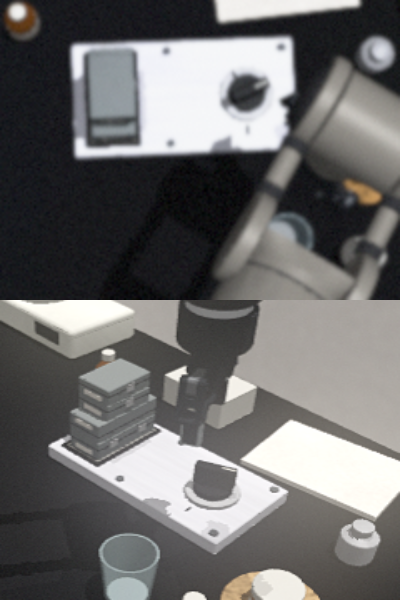

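The column stands square, the wing has turned about half a turn, the jar is upright on the mat and the robot touches nothing. Handing in.

```bash
python3 -c "
from cell import job; print(job.close_job())"
```

```text
the job is handed in; nothing more can be done
None
```

The job was handed in at about 57 s of the 210 s. The jar is on the mat, the four cases found (two long, two short) are stacked on the deck, and the knob has been turned to its click.

- **Jar:** it stands upright on the cork mat. The last clear measurement put it about 2 mm from the mat centre. At the very end the arm blocked it in the top view (that reading was invalid), but the side view still showed it upright on the mat.
- **Column:** partway through, I found the two long cases displaced on the deck, one of them standing on its edge, probably the random knock. I set that one on the bench, pushed it flat, re-centred the other and rebuilt the stack. In the last pictures all four cases stand square inside the outline. The top case measured (621.8, 18.9) against a deck centre of (619.6, 22.1), about 4 mm off.
- **Knob:** turned 3.1 rad clockwise with a firm grip. The torque was 0.37 N m halfway and 0.28 N m at the end, which fits the clutch slipping at 0.30 N m rather than free turning at 0.06. I could not read the disc and clutch angles directly, so the full click is inferred from the angle turned and the torque.
- **Bystanders:** the beaker and bottles looked unmoved in the pictures. I never identified the steel weight for certain, so it was not checked separately.

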